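Find the high side of a part on bench centres with a dial gauge

TASK

A brass part that runs out of true sits between the bench centres. Slide the dial gauge in by its post until its plunger bears on the brass and is pressed in about half its travel, then crank the part round, watching the gauge, and leave it with its high side at the plunger (the highest reading of the whole turn). Work gently: do not pull or press the crank's sprung handle more than 2 mm along its arm, never drive the plunger to its stop, and leave the things standing nearby alone.

Things in the scene. Friction and masses are not known exactly. Their poses are not given: they have to be found in the camera images.
- stand: fixed bench centres: dark steel T-shaped plate 14 mm thick with two grey heads 100 mm high at x -84..-60 and 60..84 mm. Origin on the bench under the middle of the part; x runs along the part's level axis (crank at the -x end), y points from the part to the dial gauge, z up. Plate: cross x -100..100, y -45..45 mm, stem x -35..35, y 45..180 mm
- part_middle (a point): point on the axis of turning, at the middle of the part, 85 mm above the bench. The part: a brass cylinder of 30 mm diameter, 56 mm long, along the stand's x, whose own centre lies 3 mm off the axis of turning, so that its surface at the plunger lies 12 to 18 mm from the axis (18 at the high side)
- crank: crank with a dark steel arm; origin on the axis of turning at part_middle, x along that axis, z from the axis along the arm to the handle. Turns without end either way and carries the part round; how the high side lies to the arm is not known. Drag of about 0.12 N m (4 N at the handle) keeps it where it is left.
- crank_grip (a point): middle of the crank's handle: a black sleeve of 15 mm diameter and 46 mm long, parallel to the shaft axis, that spins freely on its pin. It lies 127 mm from the stand's origin towards -x and circles the axis at 30 mm radius when unloaded. Nothing else is within 25 mm of it except the crank arm, at its inner end
- handle (a joint): how far the crank handle is pulled outwards (+) or pressed inwards (-) along the arm against its springs, m: 0 unloaded, 4 N per mm, stops at 0.005 either way. It shows the radial load on the handle, whatever the grip; it must stay within 0.002 (8 N)
- gauge_post (a point): top end of the black upright post of the gauge carriage: 18 mm diameter over its top 34 mm, top 138 mm above the bench. Moving it along the stand's -y slides carriage and gauge on a straight rail towards the part; about 7 N of drag plus the plunger spring; it stays where it is left
- dial (a point): centre of the dial gauge's white face, which looks up: 58 mm over its dark rim, 97 mm above the bench, on the carriage, 52 mm from the post towards the part
- plunger_tip (a point): tip of the gauge's steel plunger, 85 mm above the bench, pointing along the stand's -y at the middle of the part. When not pressed it lies 107 mm from the post along -y
- carriage (a joint): travel of the gauge carriage towards the part, m, 0 (far end of the rail) to 0.036; with the plunger free the tip then lies 30 mm minus this from the shaft axis
- plunger (a joint): how far the plunger is pressed into the gauge, m: 0 free, 0.016 at its hard stop; spring force 0.6 N at first touch to 1.6 N at the stop. Bearing on the part it swings by 6 mm in a turn, close to a sine of the crank angle
- needle (a joint): angle of the red needle on the dial, rad, geared to the plunger: 0.36 rad for each mm pressed, clockwise seen from above; 0 points away from the part, 2.88 at half travel
- glue: bystander: small white glue bottle, 27x27x55 mm, standing beside the stand; origin under its middle
- bolt: bystander: steel hexagon bolt, 16x19x40 mm, standing on its head; origin under its middle
- ferrule: bystander: black ferrule, 17x17x26 mm, standing; origin under its middle
- tin: bystander: tin can, 75 mm diameter, 110 mm high, standing; origin under its middle

How it is judged:
On the way:
1. the plunger bears on the part, pressed in about half its travel (6 to 10 mm) (value of joint plunger between 0.006 and 0.01 m), for 0.2 s.
At the end, for the whole second after the job is handed in: the plunger still bears on the part, pressed in by more than 4 mm, and its tip lies within 0.3 mm of where the high side puts it (at least 17.7 mm from the shaft axis; the high side gives 18); the crank is at rest (value of joint plunger above 0.004 m and y of plunger_tip in the frame of stand above 0.0177 m and angular speed of crank below 0.1 rad/s); the robot touches nothing.
It fails at once if the plunger is driven to its stop (pressed in more than 15.7 mm) (value of joint plunger above 0.0157 m).
It fails at once if the sprung crank handle is pulled or pressed more than 2 mm along its arm (8 N) (value of joint handle above 0.002 m or value of joint handle below -0.002 m).
It fails at once if a thing standing nearby is moved by more than 15 mm (distance of any of glue, bolt, ferrule, tin from where it was at the start of the episode above 0.015 m).
It also fails if it takes over 64 s, if anything falls off the work surface, if the arm or the gripper's body presses on something with over 40 N, if the wrist force passes 120 N, or if a joint passes its speed limit or range.

ROBOT

A 6-joint arm with a two-finger parallel gripper is mounted at the origin on a cart in front of the work surface, level with it; the furniture and walls round the work are solid. World frame = base frame: x ahead of the robot, y to its left, z up, the work surface at z = 0. Lengths are in m, angles in rad, forces in N, time in s.
With the tool pointing down it reaches from about 0.3 to 0.875 m from the base axis. Payload 6.4 kg.
Tool frame: the origin (TCP) lies midway between the tips of the shut fingers; the grasp point (between the pads) lies 19 mm behind it; x points along the fingers, y is the direction in which the jaws open and shut, and the axes are right-handed (so a half turn about x gives the same grasp; the last joint's range is limited). The gripper opens to 88 mm and grips with 3 to 60 N. Pads are 18 mm wide; open, the fingers measure 123 mm over their backs; the gripper's body (75 mm by 187 mm) begins 45 mm behind the grasp point.
Start: joints at [-1.356, 0.181, 1.607, -0, 1.354, -0.206], TCP at [0.235, -0.525, 0.239] pointing down, gripper open.
Joint ranges: [-2.99, 2.99], [-0.89, 2.07], [0.3, 2.58], [-1.14, 4.28], [0, 2.63], [-3.12, 3.12]. Speed limits (rad/s): [2.57, 2.57, 3.01, 3.14, 3.14, 3.14].

INTERFACE

Orientations are given as a rotation vector (axis times angle).
In Python, from bench import manip gives the robot as it stands. The module is installed in compiled form; this text tells all that it offers. Calls block until the motion is done:
- manip.move_pose(position, orientation): joint-space move of the TCP to a pose.
- manip.move_l(position, vel=0.15, frame=None, threshold=None): straight line of the TCP; frame=None keeps the orientation; vel is the mean speed in m/s. With threshold (N) it stops when the force on the tool has changed by that much, and returns True; else False.
- manip.set_joints(angles): joint-space move.
- manip.open() and manip.grasp(force=None): open the fingers fully, or close them until they stop; force is the grip in N (None keeps the last).
- manip.pause(seconds).
- manip.inverse_kinematics(position, orientation): joint angles nearest the present ones, or None.
- manip.get_obs(): the state.
- manip.camera(name): name is "scene" or "top" or "wrist"; returns a dict with "img" (400x640x3 uint8, red, green, blue), "fx", "fy", "cx", "cy" (pixels), "position" and "rotation" of the camera in the world; the wrist camera has in their place "tool_from_camera" (4x4, takes a point from camera to tool coordinates, whose origin is the TCP and whose axes are the tool frame's). Camera axes: x right, y down, z forward; pixel columns grow to the right and rows downward; lengths in m; the calibration is good to about 2 mm. A picture is of the moment at which its call begins: read the wrist's pose just before it. There is no depth.
A pose or a line that the arm cannot do raises manip.IKError and nothing moves.
- manip.close_job(): hands the job in, once; it reports no verdict.
The state is a dict: "t": time; "joint_pos": joint angles; "joint_velocities": joint speeds; "joint_efforts": joint torques, N m; "eef_pos": TCP position; "ee_rot": TCP orientation; "force": force on the tool from outside, world axes, zero at the start; "torque": the same for the moment, N m; "width": finger opening in m.
Only numpy, scipy, OpenCV 4.12 (cv2) and the standard library are available. Lean on these libraries where they do the work, as an engineer would, in place of code of your own. Each camera call takes 0.05 s, during which the arm holds its last target.

## Working session

There is one attempt and no reset: what is moved stays moved. The work goes in short steps, each a Python script; the robot and the scene stay as the last script left them, time stands still between calls to the robot, and variables do not carry over. Pictures are saved under pics/ and viewed, and the job is handed in when it is done.

```bash
mkdir -p pics; python3 - <<'E'
from bench import manip
import cv2,numpy as np
for n in("scene","top","wrist"):
    c=manip.camera(n); cv2.imwrite(f"pics/{n}0.png",c["img"][:,:,::-1])
    print(n,{k:(np.round(v,4).tolist()) for k,v in c.items() if k!="img"})
o=manip.get_obs();print({k:np.round(v,3).tolist() for k,v in o.items()})
E
```

```text
scene {'fx': 372.7125, 'fy': 372.7125, 'cx': 319.0308, 'cy': 194.5384, 'position': [0.1509, -0.8877, 0.4861], 'rotation': [-1.963, 0.638, -0.4274]}
top {'fx': 415.2323, 'fy': 415.2323, 'cx': 322.1867, 'cy': 208.0916, 'position': [0.5338, -0.2617, 0.9706], 'rotation': [-2.2022, 2.1916, -0.0594]}
wrist {'fx': 283.2564, 'fy': 283.2564, 'cx': 315.9038, 'cy': 198.8661, 'tool_from_camera': [[0.0002, -0.2596, 0.9657, -0.1468], [1.0, 0.0002, -0.0001, -0.0005], [-0.0002, 0.9657, 0.2596, -0.0669], [0.0, 0.0, 0.0, 1.0]]}
{'t': 0.15, 'joint_pos': [-1.356, 0.181, 1.608, -0.0, 1.354, -0.206], 'joint_velocities': [0.001, -0.003, -0.002, -0.001, 0.0, 0.001], 'joint_efforts': [0.001, -43.423, -34.218, 0.07, 0.036, -0.0], 'eef_pos': [0.235, -0.524, 0.238], 'ee_rot': [1.99, 0.426, -1.99], 'force': [-0.857, -0.024, 0.993], 'torque': [0.047, -0.021, 0.008], 'width': 0.088}
```

View pics/top0.png

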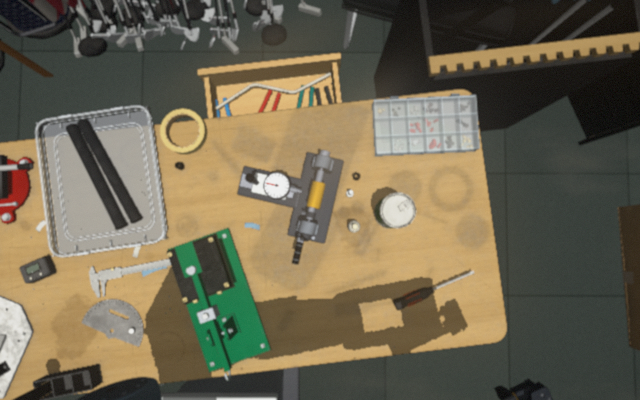

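View pics/scene0.png

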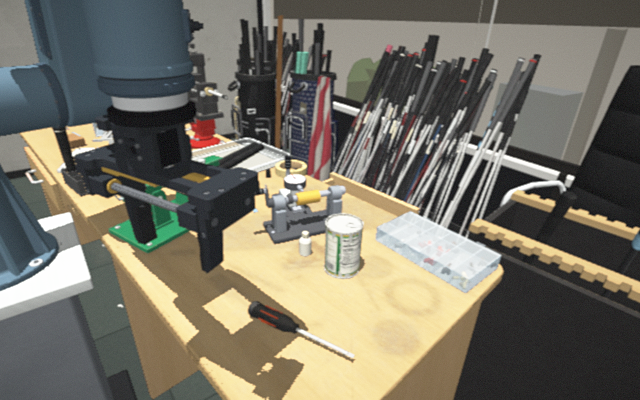

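View pics/wrist0.png

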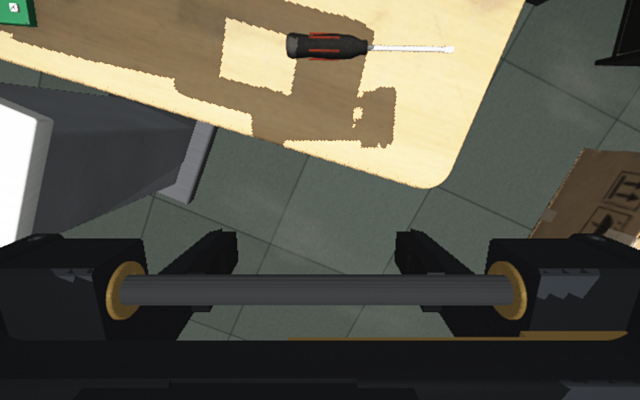

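```bash
python3 - <<'E'
import cv2
i=cv2.imread("pics/top0.png")[140:270,230:420]
cv2.imwrite("pics/top0c.png",cv2.resize(i,None,fx=4.2,fy=4.2,interpolation=cv2.INTER_CUBIC))
i=cv2.imread("pics/scene0.png")[160:280,230:390]
cv2.imwrite("pics/scene0c.png",cv2.resize(i,None,fx=5,fy=5,interpolation=cv2.INTER_CUBIC))
E
```

```text
(no output)
```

View pics/top0c.png

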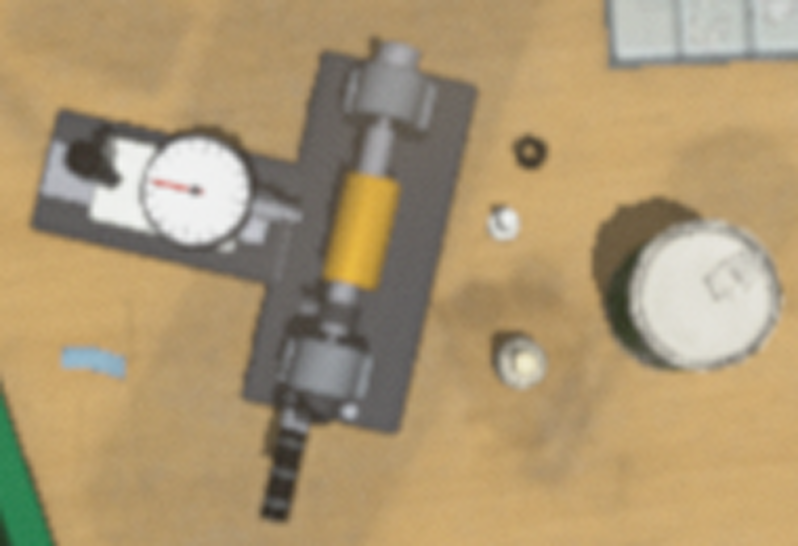

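View pics/scene0c.png

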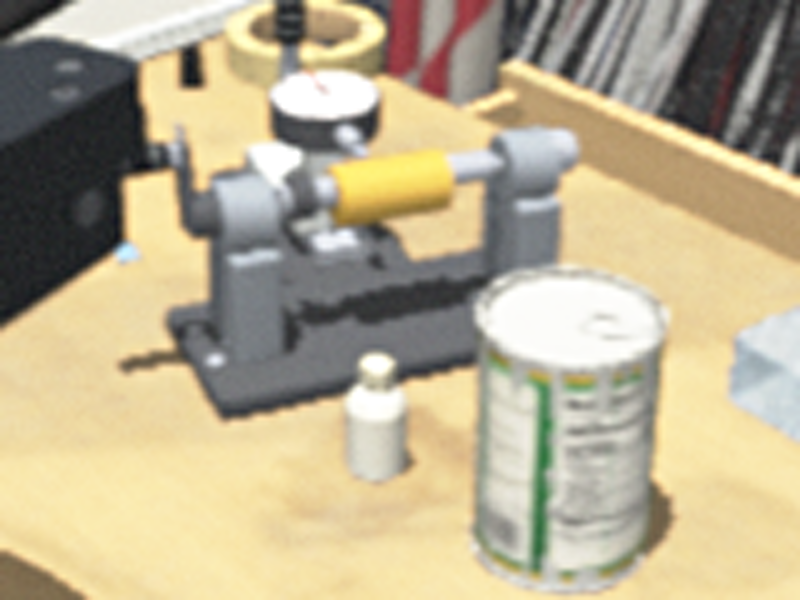

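```bash
cat > h.py <<'E'
from bench import manip
import cv2,numpy as np
from scipy.spatial.transform import Rotation as R
from scipy.optimize import least_squares
CT=dict(f=415.2323,cx=322.1867,cy=208.0916,p=np.array([0.5338,-0.2617,0.9706]),r=R.from_rotvec([-2.2022,2.1916,-0.0594]))
CS=dict(f=372.7125,cx=319.0308,cy=194.5384,p=np.array([0.1509,-0.8877,0.4861]),r=R.from_rotvec([-1.963,0.638,-0.4274]))
def proj(C,P):
    q=C['r'].inv().apply(np.atleast_2d(P)-C['p']); return np.c_[C['f']*q[:,0]/q[:,2]+C['cx'],C['f']*q[:,1]/q[:,2]+C['cy']]
def back(C,uv,z):
    uv=np.atleast_2d(uv); d=C['r'].apply(np.c_[(uv[:,0]-C['cx'])/C['f'],(uv[:,1]-C['cy'])/C['f'],np.ones(len(uv))])
    return C['p']+d*((z-C['p'][2])/d[:,2])[:,None]
E
python3 - <<'E'
from h import *
uv=np.array([(322,50),(477,87),(400,432),(245,400),(62,108),(33,228)])/4.2+[230,140]
loc=np.array([(100,45),(100,-45),(-100,-45),(-100,45),(35,180),(-35,180)])/1e3
def w(s,l): c,n=np.cos(s[2]),np.sin(s[2]); l=np.array(l);return np.c_[s[0]+c*l[:,0]-n*l[:,1],s[1]+n*l[:,0]+c*l[:,1],l[:,2]]
L=np.c_[loc,np.full(6,.014)]
s=least_squares(lambda s:(proj(CT,w(s,L))-uv).ravel(),[.5,-.25,0]).x
print(s,np.round(proj(CT,w(s,L))-uv,2))
def inv(P): c,n=np.cos(s[2]),np.sin(s[2]); d=P-[s[0],s[1],0];return np.c_[c*d[:,0]+n*d[:,1],-n*d[:,0]+c*d[:,1],d[:,2]]
f=lambda p:np.array([p])/4.2+[230,140]
print("dial",inv(back(CT,f((196,190)),.097)))
print("post top",inv(back(CT,f((82,157)),.138)))
for z in(.055,.07,.085,.1,.115):print("handle z",z,inv(back(CT,f((275,515)),z)),inv(back(CT,f((292,432)),z)), "scene axis")
for n,p,z in(("glue",(521,362),.055),("bolt",(503,222),.04),("ferr",(530,152),.026),("tin",(706,295),.11)):print(n,inv(back(CT,f(p),z)),back(CT,f(p),z))
print(proj(CS,w(s,[(-.104,0,.085),(0,0,.085)])))
print("crank end scene pts", (np.array([(155,155),(180,135)])/5+[230,160]))
for a in(0,30,45,60,90): 
  q=w(s,[(-.104,.03*np.sin(np.radians(a))*sg,.085+.03*np.cos(np.radians(a))) for sg in(1,-1)]);print(a,(proj(CS,q)-[230,160])*5,(proj(CT,q)-[230,140])*4.2)
E
```

```text
[ 0.60755719 -0.2508527  -0.21871808] [[ 0.41 -0.7 ]
 [ 1.3  -0.97]
 [ 0.58  1.18]
 [-0.7   0.1 ]
 [-0.74 -0.23]
 [-0.84  0.56]]
dial [[0.00036567 0.08519917 0.097     ]]
post top [[0.00042768 0.13685547 0.138     ]]
handle z 0.055 [[-0.15305002  0.01168159  0.055     ]] [[-0.10898063  0.01272019  0.055     ]] scene axis
handle z 0.07 [[-0.15168365  0.01105456  0.07      ]] [[-0.10833623  0.01207614  0.07      ]] scene axis
handle z 0.085 [[-0.15031727  0.01042752  0.085     ]] [[-0.10769183  0.01143209  0.085     ]] scene axis
handle z 0.1 [[-0.14895089  0.00980049  0.1       ]] [[-0.10704743  0.01078804  0.1       ]] scene axis
handle z 0.115 [[-0.14758452  0.00917345  0.115     ]] [[-0.10640303  0.01014399  0.115     ]] scene axis
glue [[-0.04668763 -0.09620654  0.055     ]] [[ 0.54110708 -0.33463705  0.055     ]]
bolt [[ 0.0246453  -0.07163699  0.04      ]] [[ 0.61607167 -0.32613054  0.04      ]]
ferr [[ 0.06665051 -0.07830702  0.026     ]] [[ 0.65562891 -0.34175589  0.026     ]]
tin [[ 0.00449494 -0.17400479  0.11      ]] [[ 0.57418976 -0.42168738  0.11      ]]
[[264.86567778 204.58699084]
 [307.40615277 196.87215066]]
crank end scene pts [[261. 191.]
 [266. 187.]]
0 [[171.62797254 163.3891362 ]
 [171.62797254 163.3891362 ]] [[313.31755415 431.8025627 ]
 [313.31755415 431.8025627 ]]
30 [[162.22229932 157.57214366]
 [182.05780629 185.79943539]] [[283.88770313 424.75694803]
 [343.39871933 438.32072734]]
45 [[158.71555547 161.33533346]
 [186.718691   201.55487813]] [[272.17649265 421.69101755]
 [355.87292675 440.76698494]]
60 [[156.31172251 169.16549658]
 [190.52899271 218.89361586]] [[263.62714903 419.23202268]
 [365.40133904 442.4279889 ]]
90 [[155.25597303 194.44278782]
 [194.53491006 253.12135356]] [[257.89893278 416.72376912]
 [373.42439543 443.05318427]]
```

```bash
cat >> h.py <<'E'
S=np.array([0.60755719,-0.2508527,-0.21871808])
RS=R.from_euler('z',S[2])
def W(l): return RS.apply(l)+[S[0],S[1],0]
def INV(p): return RS.inv().apply(np.asarray(p)-[S[0],S[1],0])
def rot(x,y): x=np.array(x,float);y=np.array(y,float); return RS*R.from_matrix(np.c_[x,y,np.cross(x,y)])
def crot(t): return rot([np.sin(t),0,-np.cos(t)],[0,-1,0])
PR=rot([0,0,-1],[1,0,0])
def st(): o=manip.get_obs(); return o
def wcam(name=None):
    o=manip.get_obs(); c=manip.camera("wrist"); T=c["tool_from_camera"]
    if name: cv2.imwrite(f"pics/{name}.png",c["img"][:,:,::-1])
    r=R.from_rotvec(o["ee_rot"]); T=np.array(T)
    return dict(f=c["fx"],cx=c["cx"],cy=c["cy"],p=np.array(o["eef_pos"])+r.apply(T[:3,3]),r=r*R.from_matrix(T[:3,:3]),img=c["img"])
E
python3 - <<'E'
from h import *
t=np.radians(40)
for n,l,r in(("post",[0,.137,.108],PR),("postup",[0,.137,.25],PR),("post2",[0,.137,.25],rot([0,0,-1],[-1,0,0])),("cr",[-.132,0,.115],crot(t)),("cr lo",[-.132,0,.05],crot(t)),("cr back",[-.2,0,.2],crot(t))):
    q=manip.inverse_kinematics(W(l),r.as_rotvec());print(n,np.round(W(l),3),None if q is None else np.round(q,2))
E
```

```text
post [ 0.637 -0.117  0.108] [-0.36  0.47  1.51  0.    1.16 -0.15]
postup [ 0.637 -0.117  0.25 ] [-0.36  0.33  1.4   0.    1.41 -0.15]
post2 [ 0.637 -0.117  0.25 ] [-0.36  0.33  1.4  -0.    1.41  3.  ]
cr [ 0.479 -0.222  0.115] [-0.92 -0.06  2.33  1.    0.52  0.06]
cr lo [ 0.479 -0.222  0.05 ] [-0.92  0.15  2.33  1.37  0.44 -0.35]
cr back [ 0.412 -0.207  0.2  ] [-1.1  -0.49  2.42  0.71  0.86  0.31]
```

```bash
python3 - <<'E'
from h import *
manip.move_pose(W([0,.137,.20]),PR.as_rotvec())
wcam("w1"); print(st()["t"],INV(st()["eef_pos"]))
E
```

```text
2.2667 [6.04388830e-05 1.35738020e-01 2.00113113e-01]
```

View pics/w1.png

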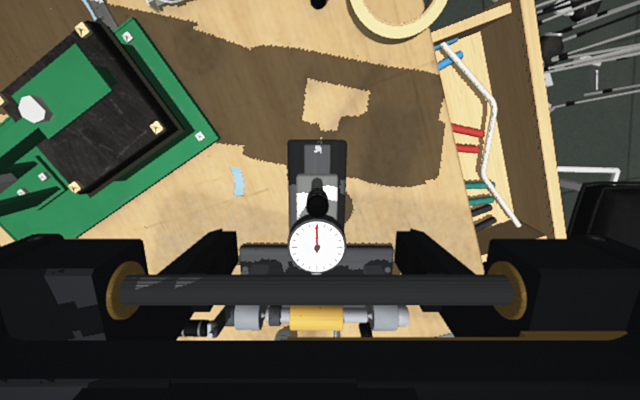

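```bash
python3 - <<'E'
from h import *
i=cv2.imread("pics/w1.png")[130:340,170:430]; cv2.imwrite("pics/w1c.png",cv2.resize(i,None,fx=2.8,fy=2.8,interpolation=cv2.INTER_CUBIC))
C=wcam()
print(proj(C,[W([0,.137,.138]),W([0,.137,.104]),W([0,.085,.097]),W([-.127,.01,.113]),W([0,0,.1]),W([-.035,.18,.014]),W([.035,.18,.014])]))
print(INV(back(C,[(317,247)],.097)))
E
```

```text
[[315.84935094 211.01188369]
 [315.8602928  199.49044299]
 [315.95191085 249.85613276]
 [185.7499741  327.88724199]
 [316.08227777 327.12322373]
 [285.54098166 143.25371793]
 [346.09831212 143.15451429]]
[[0.00100804 0.08797382 0.097     ]]
```

View pics/w1c.png

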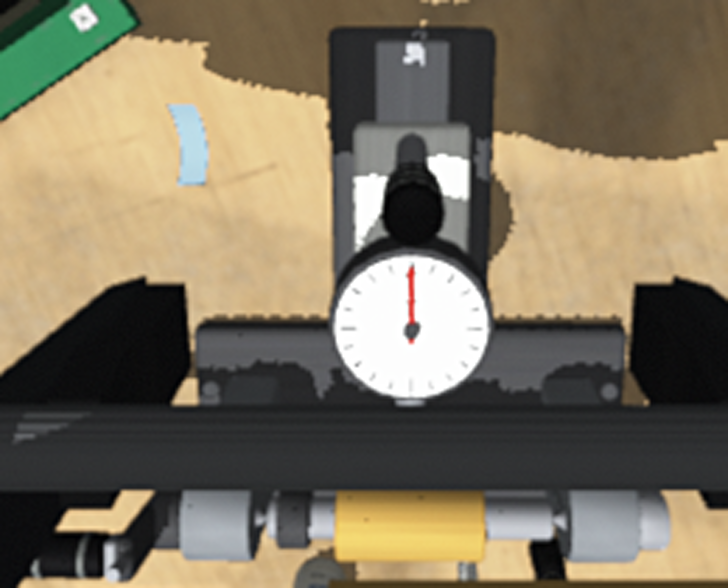

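```bash
python3 - <<'E'
from h import *
manip.move_l(W([.001,.139,.109]),vel=.08)
o=st();print(o["t"],INV(o["eef_pos"]),o["force"])
manip.grasp(30); o=st();print(o["t"],INV(o["eef_pos"]),RS.inv().apply(o["force"]),o["width"])
p=INV(o["eef_pos"])
manip.move_l(W([.001,.139-.023,.109]),vel=.02)
manip.pause(.3)
o=st();print(o["t"],INV(o["eef_pos"])-p,RS.inv().apply(o["force"]),o["width"])
c=manip.camera("top"); cv2.imwrite("pics/t2.png",cv2.resize(c["img"][140:270,230:420,::-1],None,fx=4.2,fy=4.2,interpolation=cv2.INTER_CUBIC))
wcam("w2")
E
```

```text
3.6083 [0.00153161 0.13893767 0.10976781] [-0.81813824 -1.05579425  0.59106453]
4.6833 [0.00095112 0.13901859 0.10899797] [-0.66308599  0.02873714 -0.34514347] 0.017008288914426167
6.2833 [-1.59508341e-04 -2.11602768e-02 -1.54175575e-05] [1.2339702  6.80964736 1.41625826] 0.016988493922372054
```

View pics/w2.png

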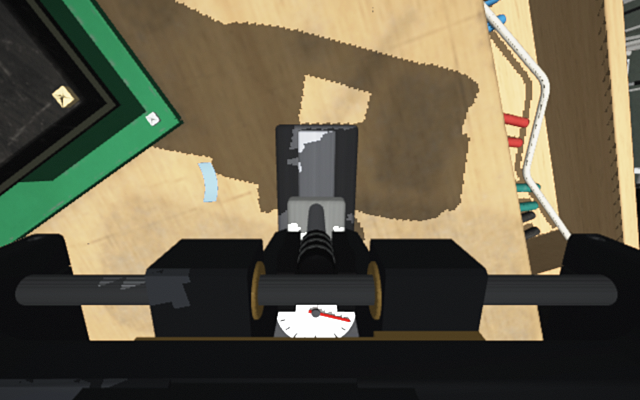

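```bash
python3 - <<'E'
from h import *
p=np.array([.00095,.13902,.109])
manip.move_l(W([.001,.139-.0252,.109]),vel=.01)
manip.pause(.4)
o=st();print(o["t"],INV(o["eef_pos"])-p,RS.inv().apply(o["force"]))
wcam("w3")
i=cv2.imread("pics/w3.png")[270:350,250:390]; cv2.imwrite("pics/w3c.png",cv2.resize(i,None,fx=5,fy=5,interpolation=cv2.INTER_CUBIC))
E
```

```text
7.15 [-1.69961433e-04 -2.33533502e-02 -2.71887799e-05] [-0.30273974  6.69619254  1.70153612]
```

View pics/w3c.png

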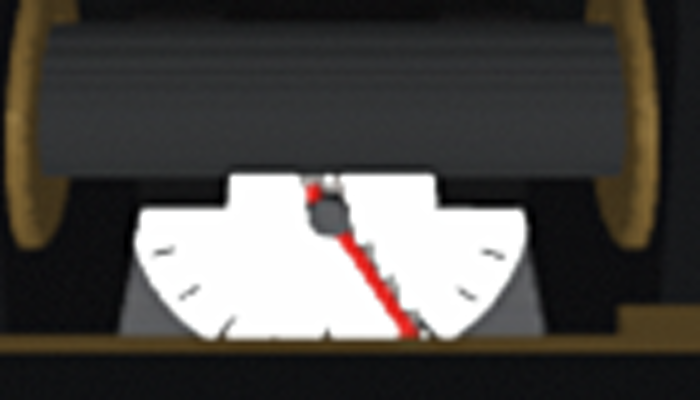

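```bash
python3 - <<'E'
from h import *
manip.open(); manip.move_l(W([.001,.114,.22]),vel=.2); print(st()["t"])
for tt in(15,25,35,45):
  t=np.radians(tt); J=[]
  for a in np.radians(np.arange(0,360,20)):
    g=np.array([-.131,.03*np.sin(a),.085+.03*np.cos(a)])+.019*np.array([np.sin(t),0,-np.cos(t)])
    q=manip.inverse_kinematics(W(g),crot(t).as_rotvec()); J.append(q if q is not None else [np.nan]*6)
  J=np.array(J);print(tt,np.round(J.min(0),2),np.round(J.max(0),2),np.round(np.abs(np.diff(J,axis=0)).max(0),2))
E
```

```text
9.025
15 [-0.79  0.12  2.01  0.17  0.64  0.85] [-0.67  0.25  2.05  0.22  0.78  1.  ] [0.02 0.02 0.01 0.01 0.02 0.03]
25 [-0.85  0.05  2.13  0.4   0.47  0.53] [-0.73  0.2   2.17  0.53  0.61  0.75] [0.02 0.03 0.01 0.03 0.03 0.04]
35 [-0.92  0.02  2.23  0.8   0.38 -0.05] [-0.79  0.19  2.28  1.1   0.51  0.3 ] [0.02 0.03 0.01 0.06 0.02 0.07]
45 [-1.    0.03  2.32  1.34  0.44 -0.7 ] [-0.86  0.23  2.37  1.73  0.53 -0.29] [0.03 0.04 0.01 0.08 0.02 0.08]
```

```bash
cat >> h.py <<'E'
TT=np.radians(35); AX=np.array([np.sin(TT),0,-np.cos(TT)])
def tcp(g): return W(np.asarray(g)+.019*AX)   # grasp point (stand) -> TCP world
def gp(): o=manip.get_obs(); return INV(o["eef_pos"])-.019*AX
E
python3 - <<'E'
from h import *
manip.move_pose(tcp(np.array([-.131,.010,.113])-.075*AX),crot(TT).as_rotvec())
manip.pause(.2)
C=wcam("w4"); o=st();print(o["t"],gp(),o["force"])
for a in (15,20,25,30): print(a,proj(C,[W([x,.03*np.sin(np.radians(a)),.085+.03*np.cos(np.radians(a))]) for x in(-.15,-.104)]).tolist())
print(proj(C,[W([-.104,0,.085]),W([0,.062,.097]),W([-.084,0,.085]),W([-.1,.045,.014]),W([-.1,-.045,.014])]).tolist())
E
```

```text
10.175 [-0.17287951  0.01004298  0.17507168] [-0.67321539  0.14276113  1.52953382]
15 [[319.7267685820973, 241.75800446576403], [319.6229202291309, 183.4945220189169]]
20 [[316.2926195231398, 241.9626149129276], [316.43172580627936, 183.8783724245636]]
25 [[312.9920753962868, 242.22402776644014], [313.3627840260692, 184.36609992487627]]
30 [[309.85765020637854, 242.53875901246982], [310.4458708855847, 184.95142578799502]]
[[328.01573216150155, 196.4670816311413], [262.9868133702541, 90.91120687965902], [327.7551621445913, 175.7185700013552], [285.1591570326021, 215.17489319086573], [365.56014480684985, 215.41806694711258]]
```

View pics/w4.png

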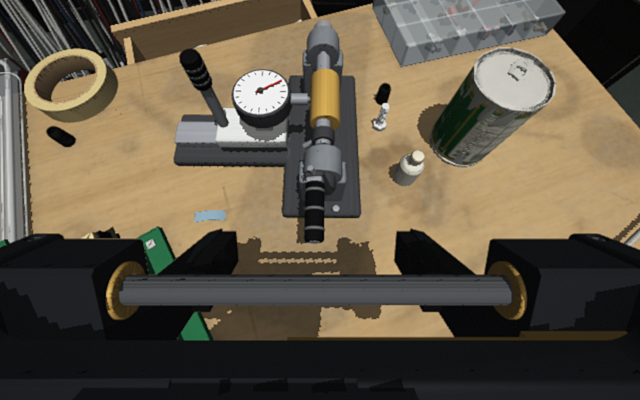

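```bash
python3 - <<'E'
import cv2
i=cv2.imread("pics/w4.png")[10:250,220:370]; cv2.imwrite("pics/w4c.png",cv2.resize(i,None,fx=2.5,fy=2.5,interpolation=cv2.INTER_CUBIC))
i=cv2.imread("pics/w4.png")[130:250,270:370]; cv2.imwrite("pics/w4d.png",cv2.resize(i,None,fx=5,fy=5,interpolation=cv2.INTER_CUBIC))
E
```

```text
(no output)
```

View pics/w4d.png

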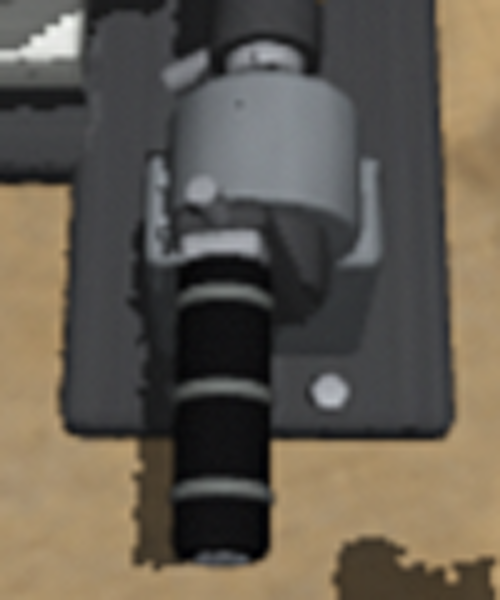

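View pics/w4c.png

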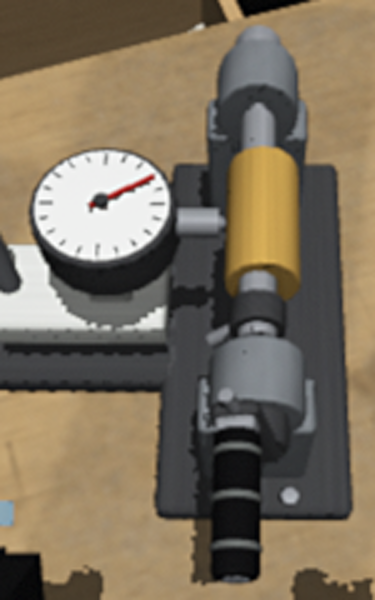

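```bash
cat >> h.py <<'E'
def needle(C,name=None):
    "needle angle (rad, cw from +y_stand seen from above)"
    img=C["img"].astype(int); u,v=proj(C,[W([.001,.0645,.097])])[0]
    N=100; g=np.linspace(-.034,.034,2*N+1); cx,cy=.001,.0645
    for it in range(3):
        X,Y=np.meshgrid(g+cx,g+cy)   # rows: y, cols: x
        uv=proj(C,np.c_[*(W(np.c_[X.ravel(),Y.ravel(),np.full(X.size,.097)]).T,)]).astype(np.float32)
        rec=cv2.remap(C["img"],uv[:,0].reshape(X.shape),uv[:,1].reshape(X.shape),cv2.INTER_CUBIC).astype(int)
        r,gg,b=rec[...,0],rec[...,1],rec[...,2]
        white=((rec.min(2)>150)).astype(np.uint8); 
        n,lab,stt,cen=cv2.connectedComponentsWithStats(white)
        k=lab[N,N] if lab[N,N] else 1+np.argmax(stt[1:,4])
        k=1+np.argmax([stt[i,4]/(1+np.hypot(*(cen[i]-N))) for i in range(1,n)])
        cnt=max(cv2.findContours((lab==k).astype(np.uint8),cv2.RETR_EXTERNAL,cv2.CHAIN_APPROX_NONE)[0],key=len)
        (ex,ey),ax,_=cv2.fitEllipse(cv2.convexHull(cnt))
        cx+=(ex-N)*(g[1]-g[0]); cy+=(ey-N)*(g[1]-g[0])
    red=((r-gg>60)&(r-b>60)&(np.hypot(X-cx,Y-cy)<.028))
    dx,dy=X[red]-cx,Y[red]-cy
    # weighted: direction of far pixels
    far=np.hypot(dx,dy)>.009
    a=np.arctan2(dx[far].mean(),dy[far].mean())
    if name: cv2.imwrite(f"pics/{name}.png",cv2.resize(rec[::-1,:,::-1].astype(np.uint8),None,fx=2,fy=2))
    # stand seen from above: x right,y up ; cw from +y => atan2(x,y)
    return a%(2*np.pi),(cx,cy),np.array(ax)*(g[1]-g[0])*1e3,int(far.sum())
E
python3 - <<'E'
from h import *
C=wcam(); print(needle(C,"n4")); print(st()["t"])
F=[]
for i in range(6): manip.pause(.03); F.append(RS.inv().apply(st()["force"]))
print(np.round(F,2))
E
```

```text
Traceback (most recent call last):
  File "h.py", line 34, in needle
    uv=proj(C,np.c_[*(W(np.c_[X.ravel(),Y.ravel(),np.full(X.size,.097)]).T,)]).astype(np.float32)
       ~~~~^^^^^^^^^^^^^^^^^^^^^^^^^^^^^^^^^^^^^^^^^^^^^^^^^^^^^^^^^^^^^^^^^^^
  File "h.py", line 8, in proj
    q=C['r'].inv().apply(np.atleast_2d(P)-C['p']); return np.c_[C['f']*q[:,0]/q[:,2]+C['cx'],C['f']*q[:,1]/q[:,2]+C['cy']]
                         ~~~~~~~~~~~~~~~~^~~~~~~
ValueError: operands could not be broadcast together with shapes (3,40401) (3,)
```

```bash
sed -i 's/np.c_\[\*(W(np.c_\[X.ravel(),Y.ravel(),np.full(X.size,.097)\]).T,)\]/W(np.c_[X.ravel(),Y.ravel(),np.full(X.size,.097)])/' h.py
python3 - <<'E'
from h import *
C=wcam(); print(needle(C,"n4")); print(st()["t"])
F=[]
for i in range(6): manip.pause(.03); F.append(RS.inv().apply(st()["force"]))
print(np.round(F,2))
E
```

```text
(np.float64(2.50150523500257), (np.float64(-0.0002440951538085939), np.float64(0.06451960540771486)), array([52.28893494, 52.60002228]), 284)
10.275
[[ 0.13  0.64 -0.83]
 [-0.36  0.43 -0.73]
 [ 0.24 -0.55  0.08]
 [ 0.37  0.04 -0.56]
 [ 0.54  0.1  -0.08]
 [-0.22  0.37  0.01]]
```

View pics/n4.png

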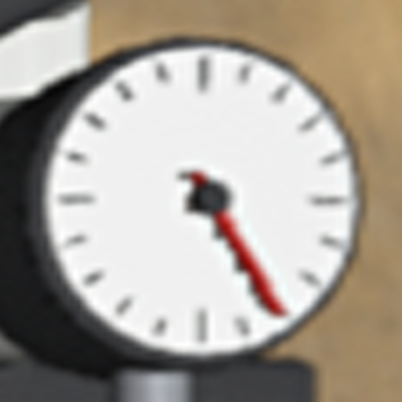

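```bash
cat >> h.py <<'E'
def force(n=5):
    F=[]
    for i in range(n): manip.pause(.02); F.append(RS.inv().apply(manip.get_obs()["force"]))
    return np.mean(F,0)
E
python3 - <<'E'
from h import *
np.save("tare.npy",force(8)); print(np.load("tare.npy"))
hit=manip.move_l(tcp([-.131,.012,.113]),vel=.06,threshold=5)
print(hit,gp(),force()-np.load("tare.npy"))
if not hit:
    manip.grasp(15)
    print(gp(),force()-np.load("tare.npy"),st()["width"],st()["t"])
C=wcam("w5"); print(needle(C))
E
```

```text
[-0.12242207  0.05131869  0.19043016]
False [-0.13092648  0.01188261  0.11331203] [-0.02974549 -0.06936514  0.128234  ]
[-0.13099404  0.01172391  0.11299711] [-0.21321679 -1.84012774 -1.322271  ] 0.013694062910971642 13.2917
(np.float64(2.4821212231409517), (np.float64(-0.0002194210815429688), np.float64(0.06450009338378906)), array([52.20695435, 52.63356262]), 302)
```

View pics/w5.png

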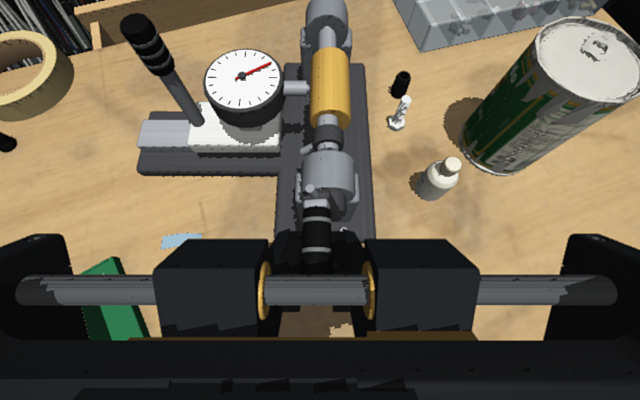

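```bash
cat > step.py <<'E'
from h import *
import json,os,sys
R0=.030; tare=np.load("tare.npy")
C0=np.array([.0029,.0843])
def load(): return json.load(open("log.json")) if os.path.exists("log.json") else []
def fit(L):
    if not L: return C0
    D=np.array([[*l["gp"][1:],l["d"]] for l in L])
    def res(c):
        v=D[:,:2]-c; return np.r_[(np.hypot(*v.T)-R0-D[:,2])/.0003,(c-C0)/.002]
    return least_squares(res,C0).x
def rec(L,c,cam=True):
    F=force(4)-tare; g=gp(); v=g[1:]-c; a=np.arctan2(v[0],v[1]); rh=v/np.hypot(*v)
    d=-(F[1]*rh[0]+F[2]*rh[1])/4000; ft=F[1]*rh[1]-F[2]*rh[0]
    n=None
    if cam:
        n=needle(wcam())
    L.append(dict(gp=g.tolist(),d=d,a=a,n=None if n is None else float(n[0]),F=F.tolist()))
    json.dump(L,open("log.json","w"))
    print(f"t {st()['t']:.1f} a {np.degrees(a):.1f} d {d*1e3:.2f} ft {ft:.1f} Fx {F[0]:.1f} n {n and round(n[0],3)} {n and n[3]} c {np.round(c*1e3,2)}",flush=True)
    return d
def run(angs,vel=.03):
    L=load(); c=fit(L)
    for A in angs:
        A=np.radians(A); t=c+R0*np.array([np.sin(A),np.cos(A)])
        manip.move_l(tcp([-.131,*t]),vel=vel)
        d=rec(L,c); c=fit(L)
        if abs(d)>.0013: print("ABORT"); break
    return c
E
python3 - <<'E'
from step import *
L=[];rec(L,C0)
run(range(17+6,17+6*7,6))
E
```

```text
t 13.5 a 17.2 d 0.37 ft -2.0 Fx -0.6 n 2.483 306 c [ 2.9 84.3]
t 13.8 a 22.6 d 0.19 ft -3.0 Fx -2.0 n 2.427 289 c [ 2.81 84.01]
t 14.2 a 29.0 d -0.04 ft -2.6 Fx -1.7 n 2.363 308 c [ 2.64 84.02]
t 14.6 a 35.2 d -0.20 ft -1.8 Fx -0.4 n 2.305 306 c [ 3.03 83.92]
t 15.0 a 41.1 d -0.06 ft -1.6 Fx 0.3 n 2.256 321 c [ 3.72 83.69]
t 15.3 a 47.2 d -0.04 ft -1.1 Fx 1.1 n 2.225 316 c [ 3.98 83.59]
t 15.7 a 53.2 d 0.09 ft -0.9 Fx 1.7 n 2.206 311 c [ 4.13 83.54]
```

```bash
python3 - <<'E'
from step import *
c=run(range(61,161,10),vel=.035); print(c)
E
```

```text
t 16.1 a 61.5 d -0.03 ft 0.8 Fx 3.8 n 2.195 313 c [ 4.15 83.53]
t 16.5 a 71.5 d 0.20 ft 1.8 Fx 4.3 n 2.205 324 c [ 4.28 83.46]
t 16.9 a 81.3 d 0.06 ft 2.4 Fx 5.4 n 2.239 327 c [ 4.25 83.48]
t 17.4 a 91.2 d 0.09 ft 1.9 Fx 5.5 n 2.298 333 c [ 4.26 83.47]
t 17.8 a 101.0 d 0.03 ft 2.0 Fx 5.0 n 2.379 336 c [ 4.24 83.48]
t 18.2 a 111.0 d -0.07 ft 1.1 Fx 4.3 n 2.474 327 c [ 4.23 83.49]
t 18.6 a 121.0 d 0.01 ft -0.2 Fx 3.8 n 2.59 342 c [ 4.23 83.49]
t 19.0 a 131.0 d -0.07 ft -0.6 Fx 3.4 n 2.712 324 c [ 4.22 83.5 ]
t 19.4 a 141.0 d 0.08 ft -1.2 Fx 3.0 n 2.904 91 c [ 4.22 83.5 ]
t 19.9 a 151.1 d 0.02 ft -1.6 Fx 3.2 n nan 0 c [ 4.22 83.51]
[0.00421693 0.08350921]h.py:48: RuntimeWarning: Mean of empty slice.
  a=np.arctan2(dx[far].mean(),dy[far].mean())
  ret = ret.dtype.type(ret / rcount)
```

```bash
python3 - <<'E'
from h import *
C=wcam("w6"); needle(C,"n6")
E
```

```text
h.py:48: RuntimeWarning: Mean of empty slice.
  a=np.arctan2(dx[far].mean(),dy[far].mean())
  ret = ret.dtype.type(ret / rcount)
```

View pics/w6.png

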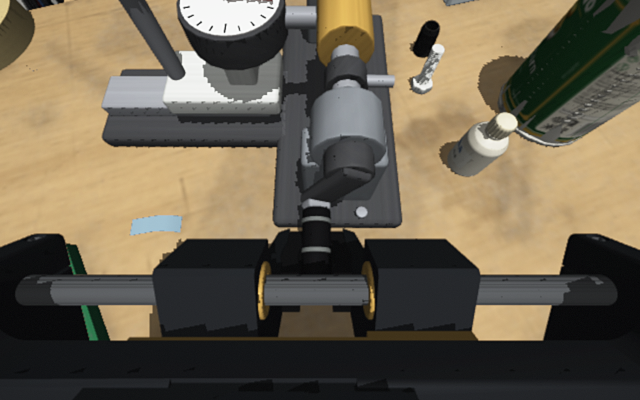

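View pics/n6.png

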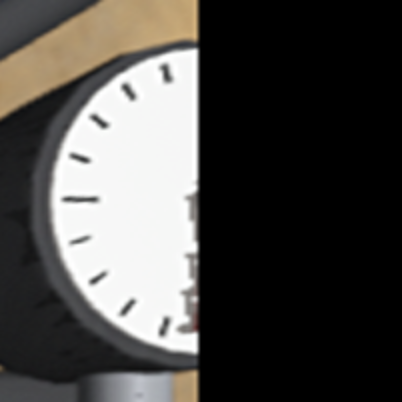

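```bash
python3 -W ignore - <<'E'
from step import *
c=run(range(163,290,12),vel=.04); print(c)
L=[l for l in load() if l["n"] is not None and np.isfinite(l["n"]) and not 138<np.degrees(l["a"])%360<228]
a=np.array([l["a"] for l in L])%(2*np.pi); n=np.array([l["n"] for l in L])
M=np.c_[np.ones(len(a)),np.cos(a),np.sin(a)]; x=np.linalg.lstsq(M,n,rcond=None)[0]
print(x/.36,"amp mm",np.hypot(x[1],x[2])/.36,"peak",np.degrees(np.arctan2(x[2],x[1])),np.round(n-M@x,3))
E
```

```text
t 20.3 a 163.1 d -0.01 ft -2.2 Fx 2.9 n 3.364 31 c [ 4.22 83.51]
t 20.8 a 174.8 d 0.11 ft -2.4 Fx 3.1 n 3.519 121 c [ 4.22 83.5 ]
t 21.2 a -173.3 d -0.01 ft -2.5 Fx 2.7 n 3.786 200 c [ 4.22 83.51]
t 21.6 a -161.1 d 0.12 ft -2.5 Fx 1.7 n 3.911 147 c [ 4.22 83.5 ]
t 22.0 a -149.1 d 0.07 ft -2.0 Fx 0.7 n 4.237 188 c [ 4.22 83.5 ]
t 22.5 a -137.0 d 0.14 ft -1.2 Fx -0.7 n 4.39 201 c [ 4.22 83.49]
t 22.9 a -124.9 d 0.17 ft -0.8 Fx -2.1 n 4.472 217 c [ 4.21 83.49]
t 23.3 a -112.9 d 0.16 ft 0.4 Fx -3.4 n 4.479 217 c [ 4.21 83.49]
t 23.7 a -100.9 d 0.14 ft 0.9 Fx -5.0 n 4.418 211 c [ 4.22 83.49]
t 24.2 a -88.9 d 0.09 ft 1.5 Fx -5.7 n 4.301 211 c [ 4.22 83.49]
t 24.6 a -76.9 d 0.13 ft 1.4 Fx -5.8 n 4.13 202 c [ 4.22 83.49]
[0.00422899 0.08348633]
[ 9.14124897 -1.30679197 -2.88143818] amp mm 3.163920233622742 peak -114.39527755597933 [-0.052 -0.031 -0.014 -0.004  0.002  0.015  0.028  0.04   0.048  0.045
  0.035  0.016 -0.016 -0.054 -0.104  0.062  0.05   0.02  -0.018 -0.065]
```

```bash
python3 -W ignore - <<'E'
from step import *
run([-90,-104,-117.5],vel=.03)
manip.pause(.2); F=force()-tare; print(F,gp())
print(needle(wcam("w7"),"n7"))
manip.open(); print(needle(wcam("w8")),st()["t"])
g=gp(); manip.move_l(tcp(g-.09*AX),vel=.06); manip.pause(.3)
print(needle(wcam("w9"),"n9"),st()["t"],force()-tare)
E
```

```text
t 25.1 a -90.3 d -0.01 ft -0.7 Fx -4.4 n 4.328 212 c [ 4.23 83.49]
t 25.6 a -104.2 d 0.02 ft 0.1 Fx -5.0 n 4.447 208 c [ 4.23 83.49]
t 26.1 a -117.5 d 0.09 ft 0.3 Fx -5.8 n 4.484 217 c [ 4.23 83.49]
[-5.34004919 -0.09110812  0.65846717] [-0.13100329 -0.02243571  0.06963004]
(np.float64(4.483983540189658), (np.float64(-0.0004128578186035158), np.float64(0.06423540222167969)), array([52.00828552, 52.52293915]), 218)
(np.float64(4.483444189587413), (np.float64(-0.00047076095581054695), np.float64(0.06421597579956054)), array([52.00829071, 52.43254883]), 218) 27.625
(np.float64(4.453808113761257), (np.float64(-0.0002962448120117187), np.float64(0.06443934204101563)), array([52.29103088, 52.59510925]), 198) 29.625 [-0.01972262 -0.04062869 -0.52578294]
```

View pics/n9.png

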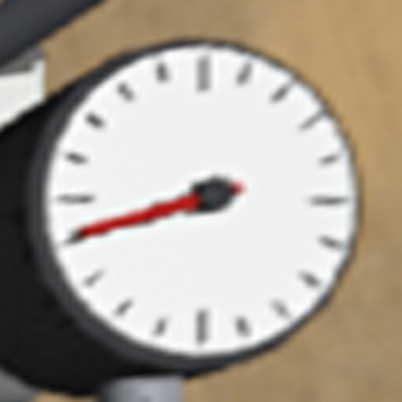

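View pics/w9.png

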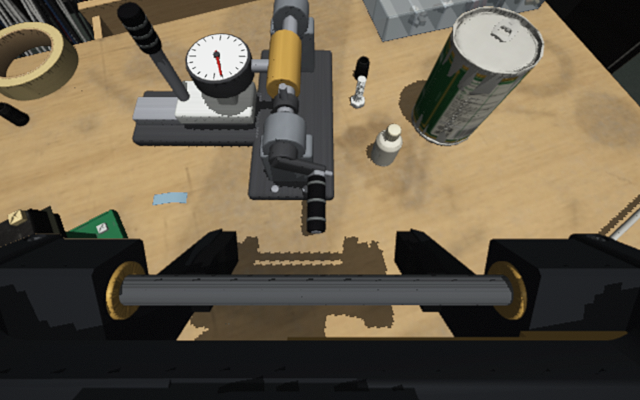

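```bash
python3 -W ignore - <<'E'
from h import *
manip.close_job(); print("done")
E
```

```text
the job is handed in; nothing more can be done
done
```

The job is handed in at about 30 s of the 64 s limit, with the gauge set and the part left at its highest reading. No verdict is reported, so everything below comes from my own readings.

- **Gauge:** I slid it in by its post about 23 mm. The needle then read about 2.5 rad, which is 7 mm pressed, inside the 6 to 10 mm band, and I held it there for over 0.4 s.
- **Crank:** I turned it through about 266° under force feedback, not a full turn. The load on the handle along its arm, worked out from the wrist force, stayed within about 0.4 mm.
- **High side:** The needle was lowest at about 62° (2.20 rad) and highest at about -117.5° (4.48 rad, roughly 12.4 mm pressed). They lie half a turn apart, as they should. I left the crank at -117.5°.
- **Last checks:** The reading was 4.484 rad just before letting go and 4.483 rad just after. After backing off 90 mm it was 4.454 rad. The 0.03 rad difference (0.08 mm) is about the size of change I had seen before from moving the camera. The robot was clear of everything, and the things nearby looked undisturbed.

Three readings disagreed or failed:

- **Swing:** The needle swing came out at 6.36 mm against the stated 6 mm, probably from viewing angle.
- **Sine fit:** A plain fit put the peak 3° away, at -114.4°. I used the symmetry of the readings instead.
- **Lost dial:** Between about 140° and 210° the dial was partly out of the camera's view, so I disregarded those readings.

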